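Open the lift-and-slide hatch of the sample well

ROBOT

A 6-joint arm with a two-finger parallel gripper is mounted at the origin on a cart in front of the work surface, level with it; the furniture and walls round the work are solid. World frame = base frame: x ahead of the robot, y to its left, z up, the work surface at z = 0. Lengths are in m, angles in rad, forces in N, time in s.
With the tool pointing down it reaches from about 0.25 to 0.725 m from the base axis. Payload 4 kg.
Tool frame: the origin (TCP) lies between the finger pads; the fingertips stand 8 mm ahead of it and the grasp point (between the pads) lies 11 mm behind it (bot.tip_reach is the distance from the TCP to the fingertips, in m); z points along the fingers, y is the line along which they close (so a half turn about z gives the same grasp; the last joint's range is limited). The gripper opens to 85 mm and grips with 20 to 120 N. Pads are 22 mm wide; open, the fingers measure 114 mm over their backs; the gripper's body (76 mm by 85 mm) begins 54 mm behind the grasp point. The pads swing forward as they close: fully open they stand 13 mm farther back than shut.
Start: joints at [-1.118, 0.241, 0.005, 1.335, 0, 1.571], TCP at [0.219, -0.45, 0.211] pointing down, gripper open.
Joint ranges: [-2.72, 2.72], [-1.05, 1.87], [-1.09, 1.28], [-1.99, 2.15], [-1.42, 1.44], [-3.14, 3.14]. Speed limits (rad/s): [2.79, 2.79, 3.14, 3.14, 3.14, 3.14].

INTERFACE

Orientations are given as a unit quaternion [x, y, z, w].
In Python, from workcell import bot gives the robot as it stands.
- The arm moves only by the tool move_arm, never from a script. Its argument "deltas" is a list of rows, each a list of 7 numbers: the opening, from 0 (shut) to 1 (fully open), then the shift along the tool's x, y, z in mm, then the turn, a rotation vector about the tool's x, y, z in degrees. In form: [[gripper, tx, ty, tz, ax, ay, az], ...]. A call has 1 to 10 rows; each row shifts and turns the commanded pose from where the row before left it, along the tool's axes as they then stand; what a row does not reach is not made up. A row lasts 1/12 s, in which the tool goes at most 41.7 mm and 7.16 degrees, less where a joint would pass 70% of its speed; a pose out of reach is approached as far as the arm can. A call is refused whole if a number of a shift passes 41.7 or a number of a turn 7.16, either way. A call with a gripper value outside its range is refused whole. The fingers move at their own pace and stop on an object; the grip force is fixed at half the most. Time passes only in rows, so rows that do not move let the fingers close. It gives the time, the measured TCP pose, the force, the opening and the grip force at its end, in the units of the state.
- bot.get_obs(): the state, without advancing time (a new reading comes with each control period).
- bot.camera(name): name is "scene" or "top"; returns the picture (400x640x3 uint8, blue, green, red); there is no depth.
- bot.calibration(name): a dict with "K" (3x3 intrinsics, pixels), "position" and "orientation" of the camera in the world. Camera axes: x right, y down, z forward; pixel columns grow to the right and rows downward; lengths in m; the calibration is good to about 2 mm. A picture is of the moment at which its call begins. calibration takes no time and is no camera call.
- bot.job_done(): hands the job in; it is judged then, once.
Trained networks look in the newest picture that a camera, given by its name, has taken for a name from the list of things; names that differ only in an ending like _2 or _b are one class to them, and where a whole thing is asked for, a point or a joint stands for the part that bears it (a point fixed in the world has none). Each returns a list of dicts, best first, with "conf" (0 to 1); they miss things now and then, are a little off and sometimes report something else, mostly with a low value. They report only what shows in the picture. A call takes as long as a camera call. They do not tell look-alikes from the thing itself.
- bot.outline_of(query, camera): "pixels" (400x640 bool, what is visible of it) and "rect" ([left, top, width, height] in pixels, round what is visible of it).
The state is a dict: "clock": time; "joint_pos": joint angles; "joint_vel": joint speeds; "tau": joint torques, N m; "eef_pos": TCP position; "tool_rot": TCP orientation; "ft_force": force on the tool from outside, world axes, zero at the start; "ft_torque": the same for the moment, N m; "grip_width": finger opening in m; "grasp_force": force on a finger pad.
Only numpy, scipy, OpenCV 4.12 (cv2) and the standard library are available. Lean on these libraries where they do the work, as an engineer would, in place of code of your own. Each camera call takes 0.05 s, during which the arm holds its last target. There are 200 camera calls.

TASK

Open the grey sample well on the left table: raise the yellow-marked lip of the blue hatch so that its feet come off their seat, slide the hatch along its channels until it gently meets the end stop (do not force or ram it), and leave it fully open with its feet dropped into the parking notches, lying flat. Leave the pen, the spanner and the bolt beside it where they are.

Things in the scene. Friction and masses are not known exactly. Their poses are not given: they have to be found in the camera images.
- case: (All sizes in mm.) Grey sample well, fixed, open on top: 144 (x) x 250 (y) x 80 high. Origin: centre of underside, on the table. Its +y is the way the hatch opens (robot's left at yaw 0). Along each side a rail 8 thick with, inside it, a channel floor 16 wide, 56 high. Retaining lips over the channels (y -90 to +125, underside 75, top 80 high, inner edges at x +-53) keep the hatch captive.
- well_mouth (a point): Top middle of the wall at the case's -y end, which is only 28 high and 96 wide between the channels, so a finger can pass over it. Axes as the case. The well behind it is open, 96 wide and 133 long in y; the things in it reach 36 above the table. Beyond it a deck 53 high.
- seat_notch (a point): Middle of the mouth of one of the two seat notches in the channel floors (one each side, at x +-56), 20 long in y, 12 deep. They hold the hatch's feet when it is shut. Axes as the case.
- parking_notch (a point): Middle of the mouth of one of the two parking notches (x +-56), 20 long in y, 12 deep, 100 further along +y than the seat notches. The feet drop in here when the hatch is fully open. Axes as the case.
- park_stop (a point): Middle of the face of the end stop, which stands across the case, 80 high; the point is at channel-floor height (56). Axes as the case. The hatch's far edge meets it after about 100 of travel, feet then over the parking notches; the hatch's origin is then 69 to 74 short of it along y.
- hatch: Blue steel hatch, loose but captive in the channels, 0.3 to 0.65 kg. Plate 124 (x) x 138 (y) x 6; origin in the middle of its underside; axes as the case. Shut, it lies flat, underside 56 above the table, origin at about y = -54 of the case, locked by its feet. With the feet raised it slides to +y on the channel floors, taking about 2 to 7 N.
- lip_edge (a point): Middle of the lower outer edge of the hatch's lip, at the -y end (y = -93 of the hatch). The lip is 80 wide, 6 thick, yellow strip on top; shut, it stands 22 out from the case's end, 56 above the table, free below. Raise it 12 to 19 to free the feet (plate tilts about its far end; higher, it meets the retaining lips). While the feet ride on the floors it stays about 11 above shut height.
- hatch_foot (a point): Middle of the underside of one of the hatch's two black feet, 8 deep, 14 long in y, at x +-54, y -50 of the hatch. They have 3 play each way in the notches. Axes as the hatch. After raising, slide 20 or more before lowering, and the feet rest on the channel floors.
- marker_pen: White and blue felt pen, 13 x 128 x 12, lying beside the case on the robot's side. Origin: centre of underside. Leave it.
- spanner: Steel open spanner, 33 x 164 x 6, lying on the far side of the case. Origin: centre of underside. Leave it.
- loose_bolt: Small hex bolt, 11 x 34 x 10, lying beyond the end-stop end of the case. Origin: centre of underside. Leave it.
Things that resemble listed ones, but are neither listed nor needed, are in the scene too. There is more than one size of the hatch; the job needs the larger.

How it is judged:
By the outcome, as a careful person would: the job done as asked, in the order asked, and still so for the second after the job is handed in, with the robot touching nothing.
It also fails if it takes over 51 s, if anything falls off the work surface, if the arm or the gripper's body presses on something with over 40 N, if the wrist force passes 120 N, or if a joint passes its speed limit or range.

## Working session

There is one attempt and no reset: what is moved stays moved. The work goes in short steps, Python scripts to look and compute and a tool call to move; the robot and the scene stay as the last step left them, time stands still between calls to the robot, and variables do not carry over. Pictures are saved under pics/ and viewed, at most 10 in all, crops included, and the job is handed in when it is done.

Besides the shell and the picture viewer there is one more tool, called after ">>>" as a command line: name --pt "numbers of a row" for each row, then --argument value for the rest. move_arm: Moves the arm, as the interface text tells. Its arguments: {"type":"object","properties":{"deltas":{"type":"array","items":{"type":"array","items":{"type":"number"}}}},"required":["deltas"]}

```bash
mkdir -p pics
cat > h.py <<'E'
import numpy as np, cv2
from scipy.spatial.transform import Rotation as R
from workcell import bot
def cal(n):
    c=bot.calibration(n); return np.array(c["K"]),np.array(c["position"]),R.from_quat(c["orientation"]).as_matrix()
def ray(n,uv,z):
    K,p,M=cal(n); d=M@np.linalg.solve(K,[uv[0],uv[1],1]); return p+d*(z-p[2])/d[2]
def proj(n,P):
    K,p,M=cal(n); q=(np.atleast_2d(P)-p)@M@K.T; return q[:,:2]/q[:,2:]
E
python3 - <<'E'
from h import *
for n in("scene","top"):
    cv2.imwrite(f"pics/{n}0.png",bot.camera(n)); print(n,cal(n)[1])
    for q in("case","hatch","marker_pen","spanner","loose_bolt"):
        for o in bot.outline_of(q,n)[:3]: 
            m=o["pixels"].astype(np.uint8); r=cv2.minAreaRect(cv2.findNonZero(m)); print(q,round(o["conf"],2),o["rect"],[np.round(x,1) for x in r], np.round(ray(n,r[0],.06),3))
o=bot.get_obs();print(o["clock"],o["eef_pos"],o["tool_rot"],bot.tip_reach)
E
```

```text
scene [-0.27305271  0.73009741  0.61753609]
case 0.68 [227.3, 188.9, 124.0, 79.7] [array([290.4, 226.2]), array([ 63.7, 122.7]), np.float64(77.5)] [0.532 0.309 0.06 ]
hatch 0.82 [392.9, 189.2, 45.1, 21.1] [array([415.6, 199.1]), array([46. , 17.6]), np.float64(12.1)] [ 0.487 -0.016  0.06 ]
hatch 0.6 [273.6, 197.7, 79.1, 27.1] [array([311.8, 208.6]), array([21.2, 74.5]), np.float64(80.1)] [0.576 0.228 0.06 ]
marker_pen 0.53 [281.4, 251.5, 55.9, 17.9] [array([309.7, 260.1]), array([ 6.7, 55.1]), np.float64(72.9)] [0.4   0.338 0.06 ]
marker_pen 0.29 [273.0, 196.5, 77.1, 31.5] [array([312.3, 208.6]), array([21.1, 75.7]), np.float64(80.8)] [0.576 0.227 0.06 ]
top [0.51207475 0.20677643 1.08011825]
case 0.76 [213.4, 173.9, 115.2, 72.4] [array([268.6, 209.2]), array([109.2,  63.2]), np.float64(7.2)] [0.57  0.303 0.06 ]
case 0.65 [260.0, 185.0, 75.3, 57.4] [array([298.1, 212.9]), array([70. , 52.3]), np.float64(9.8)] [0.561 0.233 0.06 ]
hatch 0.93 [260.3, 185.7, 76.6, 57.1] [array([297.7, 213.1]), array([69. , 52.6]), np.float64(8.6)] [0.561 0.234 0.06 ]
hatch 0.74 [407.1, 189.1, 48.4, 51.2] [array([426.7, 214.3]), array([48.6, 37.3]), np.float64(54.0)] [ 0.56  -0.071  0.06 ]
marker_pen 0.72 [245.3, 251.5, 52.1, 6.7] [array([270.5, 252.5]), array([51.2,  5.2]), np.float64(3.6)] [0.468 0.297 0.06 ]
spanner 0.76 [248.8, 155.1, 62.8, 19.5] [array([281.5, 164.9]), array([60.5, 12.5]), np.float64(6.1)] [0.675 0.274 0.06 ]
spanner 0.36 [211.9, 171.1, 115.9, 76.4] [array([269.1, 209.1]), array([108.7,  63.3]), np.float64(7.5)] [0.57  0.302 0.06 ]
loose_bolt 0.67 [257.7, 186.5, 78.0, 58.4] [array([297.3, 214. ]), array([69.7, 52.4]), np.float64(5.9)] [0.559 0.235 0.06 ]
0.6 [ 0.21874856 -0.44962544  0.21082913] [9.74482345e-01 2.24464161e-01 6.47719700e-06 2.42108112e-05] 0.008
```

View pics/top0.png

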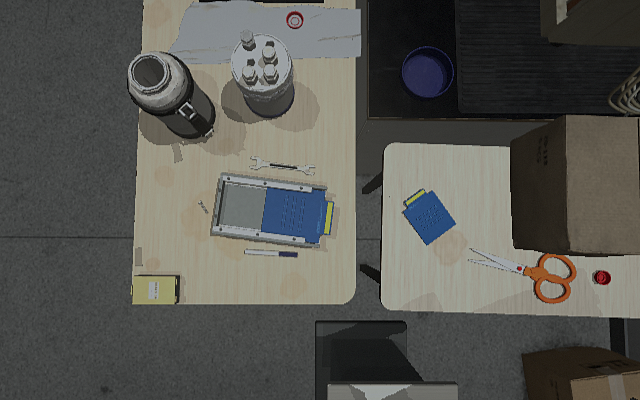

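View pics/scene0.png

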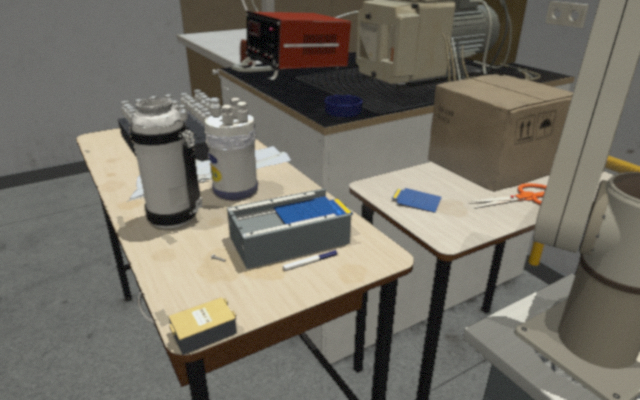

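The top view shows the case tilted about 7°. The hatch is at (298,213), with its yellow lip at (329,218) on the −y end. The pen is at (270,252), the spanner at (281,165), the bolt at (203,207), and the decoy hatch is on the right table at (427,214). The scene view agrees with this. Next I'll fit the case pose and check it against the yellow strip.

```bash
cat >> h.py <<'E'
def W(pose,P): # case coords(m)->world
    x,y,a=pose; P=np.atleast_2d(P); c,s=np.cos(a),np.sin(a)
    return np.c_[x+c*P[:,0]-s*P[:,1], y+s*P[:,0]+c*P[:,1], P[:,2]]
def strip(img,near=None):
    h=cv2.cvtColor(img,cv2.COLOR_BGR2HSV); return cv2.inRange(h,(22,120,90),(38,255,255))
E
python3 - <<'E'
from h import *
from scipy.optimize import minimize
ims={n:bot.camera(n) for n in("scene","top")}
def poly(P,n):
    m=np.zeros((1600,2560),np.uint8); cv2.fillPoly(m,[np.round((cv2.convexHull(proj(n,P).astype(np.float32))[:,0]+.5)*4).astype(int)],1); return cv2.resize(m.astype(np.float32),(640,400),interpolation=cv2.INTER_AREA)
box=np.array([[sx*.072,sy*.125,z] for sx in(-1,1) for sy in(-1,1) for z in(0,.08)])
lip=np.array([[sx*.040,y,z] for sx in(-1,1) for y in(-.147,-.127) for z in(.056,.062)])
M={}
for n in ims:
    m=np.zeros((400,640),bool)
    for q in("case","hatch"):
        for o in bot.outline_of(q,n):
            l,t,w,h=o["rect"]; c=l+w/2
            if o["conf"]>.5 and 200<c<350: m|=o["pixels"]
    M[n]=m.astype(np.float32)
def cost(p,ns=("top","scene")):
    c=0
    for n in ns:
        s=np.maximum(poly(W(p,box),n),poly(W(p,lip),n)); c+=1-np.minimum(s,M[n]).sum()/np.maximum(s,M[n]).sum()
    return c
for ns in(("top",),("scene",),("top","scene")):
    f=lambda q:cost([q[0]/100,q[1]/100,q[2]/20],ns)
    r=minimize(f,[57,30.3,-2.4],method="Nelder-Mead",options=dict(initial_simplex=[[57,30.3,-2.4],[58,30.3,-2.4],[57,31.3,-2.4],[57,30.3,-1.4]]))
    p=[r.x[0]/100,r.x[1]/100,r.x[2]/20]; print(ns,np.round(p,4),np.degrees(p[2]),r.fun)
# strip
m=strip(ims["top"]); m[:,:300]=0;m[:,350:]=0;m[:180]=0;m[250:]=0
r=cv2.minAreaRect(cv2.findNonZero(m)); print(r,ray("top",r[0],.062)); print("pred",W(p,[[0,-.137,.062]]))
im=cv2.resize(ims["top"][150:270,190:350],None,fx=5,fy=5,interpolation=cv2.INTER_CUBIC)
for P,c in((box,(0,0,255)),(lip,(0,255,0))):
    for u in proj("top",W(p,P)): cv2.circle(im,tuple(int(v) for v in ((u-[190,150]+.5)*5)),3,c,-1)
cv2.imwrite("pics/fit.png",im)
E
```

```text
('top',) [ 0.5689  0.2998 -0.1268] -7.2645945519299655 0.07243931293487549
('scene',) [ 0.5698  0.2965 -0.1327] -7.601668362517905 0.03751105070114136
('top', 'scene') [ 0.5686  0.2984 -0.1272] -7.285538599019829 0.12065494060516357
((327.9607238769531, 217.79476928710938), (4.890057563781738, 30.39765167236328), 7.594643592834473) [0.55026943 0.1627896  0.062     ]
pred [[0.55125882 0.16252352 0.062     ]]
```

View pics/fit.png

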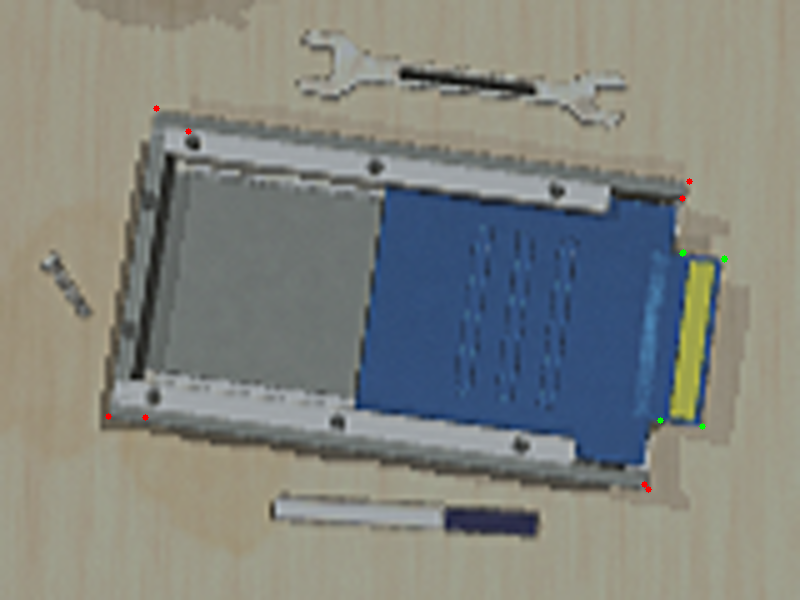

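The fit is good to about 2 mm: case at (0.569, 0.298), yaw −7.3°, and the predicted strip position matches the measured one. My plan is to use closed fingers tilted 40° as a ramp under the lip. They will lift it and nudge it forward past the seat, then push with the fingers vertical. First I'll turn the tool into the case axes and shut the gripper.

>>> move_arm --pt "0 0 0 0 0 0 -7.1" --pt "0 0 0 0 0 0 -7.1" --pt "0 0 0 0 0 0 -7.1" --pt "0 0 0 0 0 0 -7.1" --pt "0 0 0 0 0 0 -7.1" --pt "0 0 0 0 0 0 -7.1" --pt "0 0 0 0 0 0 -7.1" --pt "0 0 0 0 0 0 -7.1"

```text
clock: 1.57
eef_pos: [0.2187, -0.4496, 0.2108]
tool_rot: [0.748, 0.663, 0.0, 0.0]
ft_force: [0.2, 0.2, -0.2]
grip_width: 0.0002
grasp_force: 0.0
```

```bash
cat >> h.py <<'E'
POSE=(.569,.298,np.radians(-7.3))
def st():
    o=bot.get_obs(); p=o["eef_pos"]; x,y,a=POSE; c,s=np.cos(a),np.sin(a)
    M=R.from_euler("z",-a).as_matrix()@R.from_quat(o["tool_rot"]).as_matrix(); d=np.array(p)[:2]-[x,y]
    cp=np.array([c*d[0]+s*d[1],-s*d[0]+c*d[1],p[2]]); return o,cp,M
def goto(y,z,x=0): # shift in tool axes, mm, to case-frame point
    o,cp,M=st(); print("case mm",np.round(cp*1e3,1),"F",np.round(o["ft_force"],1),"t",round(o["clock"],2)); print("toolx",np.round(M[:,0],3),"tooly",np.round(M[:,1],3)); print("shift",np.round(M.T@(np.array([x,y,z])-cp*1e3).T if 0 else M.T@(np.array([x,y,z])/1e3-cp)*1e3,1))
E
python3 - <<'E'
from h import *
o,cp,M=st();print(np.round(o["joint_pos"],2), "via", M.T@(R.from_euler("z",-POSE[2]).as_matrix()@(np.array([.33,-.15,.2])-o["eef_pos"]))*1e3)
goto(-225,150)
E
```

```text
[-1.12  0.24  0.01  1.34  0.    0.57] via [310.82008704  74.41606931  10.81662923]
case mm [-252.4 -786.1  210.8] F [ 0.2  0.2 -0.2] t 1.57
toolx [-0.007  1.    -0.   ] tooly [1.    0.007 0.   ]
shift [559.3 256.3  60.8]
```

>>> move_arm --pt "0 31 7.5 0 0 0 0" --pt "0 31 7.5 0 0 0 0" --pt "0 31 7.5 0 0 0 0" --pt "0 31 7.5 0 0 0 0" --pt "0 31 7.5 0 0 0 0" --pt "0 31 7.5 0 0 0 0" --pt "0 31 7.5 0 0 0 0" --pt "0 31 7.5 0 0 0 0" --pt "0 31 7.5 0 0 0 0" --pt "0 31 7.5 0 0 0 0"

```text
clock: 2.4
eef_pos: [0.3326, -0.1502, 0.2111]
tool_rot: [0.751, 0.661, 0.0, 0.0]
ft_force: [0.2, 0.1, 0.9]
grip_width: 0.0
grasp_force: 0.0
```

>>> move_arm --pt "0 31 22.5 7.5 0 0 0" --pt "0 31 22.5 7.5 0 0 0" --pt "0 31 22.5 7.5 0 0 0" --pt "0 31 22.5 7.5 0 0 0" --pt "0 31 22.5 7.5 0 0 0" --pt "0 31 22.5 7.5 0 0 0" --pt "0 31 22.5 7.5 0 0 0" --pt "0 31 22.5 7.5 0 0 0" --pt "0 0 0 0 0 0 0"

```text
clock: 3.15
eef_pos: [0.5455, 0.0765, 0.1479]
tool_rot: [0.749, 0.663, 0.001, -0.001]
ft_force: [-0.4, 0.5, -0.3]
grip_width: -0.0002
grasp_force: 0.0
```

>>> move_arm --pt "0 0 0 0 0 6.7 0" --pt "0 0 0 0 0 6.7 0" --pt "0 0 0 0 0 6.7 0" --pt "0 0 0 0 0 6.7 0" --pt "0 0 0 0 0 6.7 0" --pt "0 0 0 0 0 6.6 0" --pt "0 0 0 0 0 0 0"

```text
clock: 3.73
eef_pos: [0.5403, 0.0683, 0.1476]
tool_rot: [0.707, 0.618, 0.257, -0.229]
ft_force: [-0.3, 0.1, -0.6]
grip_width: 0.0004
grasp_force: 0.0
```

Run:
```python
from h import *
goto(-215,40)
print(np.round(bot.get_obs()["joint_pos"],2))
```

```text
case mm [   0.7 -231.4  147.6] F [-0.3  0.1 -0.6] t 3.73
toolx [0.009 0.764 0.646] tooly [ 1.    -0.005 -0.007]
shift [-56.9  -0.1  92.8]
[-0.26  0.43 -0.11  1.15  0.69  1.4 ]
```

Run:
```python
from h import *
goto(-195,37)
```

```text
case mm [   0.7 -231.4  147.6] F [-0.3  0.1 -0.6] t 3.73
toolx [0.009 0.764 0.646] tooly [ 1.    -0.005 -0.007]
shift [-43.6  -0.2 108. ]
```

>>> move_arm --pt "0 -8.7 0 21.6 0 0 0" --pt "0 -8.7 0 21.6 0 0 0" --pt "0 -8.7 0 21.6 0 0 0" --pt "0 -8.7 0 21.6 0 0 0" --pt "0 -8.7 0 21.6 0 0 0" --pt "0 0 0 0 0 0 0"

```text
clock: 4.23
eef_pos: [0.5436, 0.1093, 0.0366]
tool_rot: [0.705, 0.621, 0.254, -0.229]
ft_force: [0.0, 0.7, -0.1]
grip_width: 0.0001
grasp_force: 0.0
```

>>> move_arm --pt "0 5.1 0 4.3 0 0 0" --pt "0 5.1 0 4.3 0 0 0" --pt "0 5.1 0 4.3 0 0 0" --pt "0 5.1 0 4.3 0 0 0" --pt "0 5.1 0 4.3 0 0 0" --pt "0 5.1 0 4.3 0 0 0" --pt "0 0 0 0 0 0 0"

```text
clock: 4.82
eef_pos: [0.5519, 0.1488, 0.0408]
tool_rot: [0.704, 0.622, 0.258, -0.227]
ft_force: [-0.4, 0.3, -0.1]
grip_width: 0.0003
grasp_force: 0.0
```

Run:
```python
from h import *
goto(-151.5,44.3)
im=bot.camera("scene")[150:280,210:400]; cv2.imwrite("pics/a.png",cv2.resize(im,None,fx=4,fy=4,interpolation=cv2.INTER_CUBIC))
```

```text
case mm [   2.  -150.2   40.8] F [-0.4  0.3 -0.1] t 4.82
toolx [-0.003  0.765  0.644] tooly [1.    0.002 0.001]
shift [ 1.3 -2.  -3.5]
```

View pics/a.png

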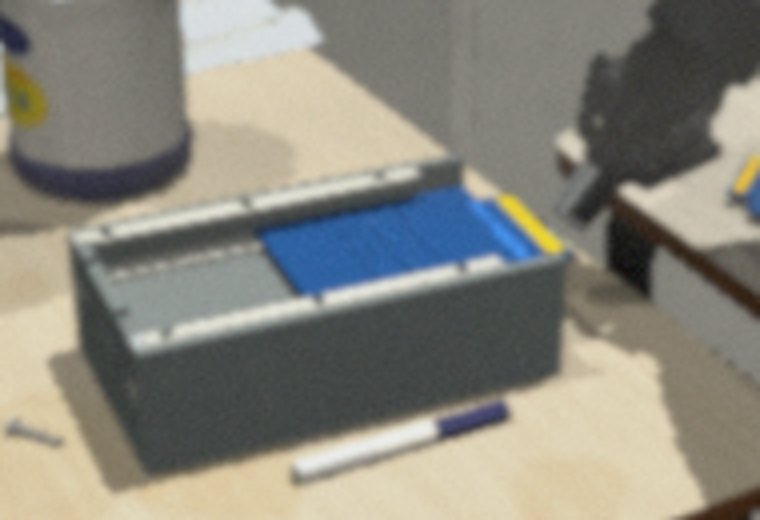

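The picture shows the finger tips at the lip's outer edge (575,200), with the hatch still shut and nothing disturbed. Now I'll raise it slowly.

>>> move_arm --pt "0 1.3 0 -1.5 0 0 0" --pt "0 1.3 0 -1.5 0 0 0" --pt "0 1.3 0 -1.5 0 0 0" --pt "0 1.3 0 -1.5 0 0 0" --pt "0 0 0 0 0 0 0"

```text
clock: 5.28
eef_pos: [0.5523, 0.1472, 0.0487]
tool_rot: [0.705, 0.621, 0.258, -0.226]
ft_force: [0.4, -0.2, 0.2]
grip_width: 0.0001
grasp_force: 0.0
```

Run:
```python
from h import *
goto(-151.5,44.3)
```

```text
case mm [   2.6 -151.7   48.7] F [ 0.4 -0.2  0.2] t 5.28
toolx [-0.001  0.765  0.644] tooly [1.    0.    0.001]
shift [-2.7 -2.6  3.4]
```

>>> move_arm --pt "0 0.8 0 0.6 0 0 0" --pt "0 0.8 0 0.6 0 0 0" --pt "0 0.8 0 0.6 0 0 0" --pt "0 0.8 0 0.6 0 0 0" --pt "0 0.8 0 0.6 0 0 0" --pt "0 0 0 0 0 0 0"

```text
clock: 5.78
eef_pos: [0.5524, 0.1527, 0.0483]
tool_rot: [0.705, 0.621, 0.257, -0.227]
ft_force: [0.2, 0.5, 0.0]
grip_width: 0.0002
grasp_force: 0.0
```

Run:
```python
from h import *
goto(-151.5,44.3)
im=bot.camera("top")[150:270,260:400]; cv2.imwrite("pics/b.png",cv2.resize(im,None,fx=5,fy=5,interpolation=cv2.INTER_CUBIC))
```

```text
case mm [   2.  -146.2   48.3] F [0.2 0.5 0. ] t 5.78
toolx [-0.001  0.765  0.644] tooly [ 1.     0.001 -0.   ]
shift [-6.6 -2.  -0.3]
```

View pics/b.png

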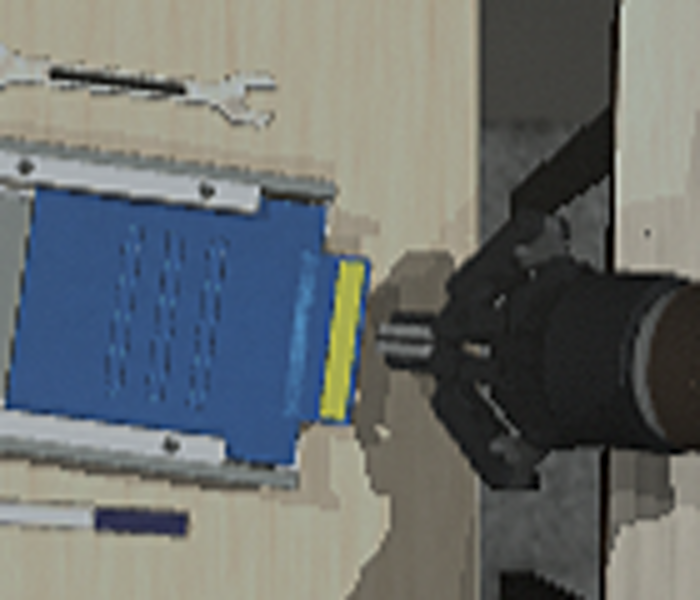

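The fingers show at (377,338) in the crop and the lip edge at about (363,338), with an apparent gap. I'll project the expected TCP and tip points to compare.

Run:
```python
from h import *
o=bot.get_obs(); p=np.array(o["eef_pos"]); M=R.from_quat(o["tool_rot"]).as_matrix()
for n,off,s in(("top",[260,150],5),("scene",[210,150],4)):
    for nm,q in(("tcp",p),("tip",p+8e-3*M[:,2]),("grasp",p-.011*M[:,2]),("frontcorner",p+8e-3*M[:,2]+.011*M[:,0]),("lipedge",W(POSE,[[0,-.147,.056]])[0]),("lipcornerL",W(POSE,[[-.04,-.147,.062]])[0])): print(n,nm,np.round((proj(n,q)[0]-off+.5)*s))
    img=bot.camera(n)
    if n=="scene": cv2.imwrite("pics/c.png",cv2.resize(img[170:250,310:430],None,fx=6,fy=6,interpolation=cv2.INTER_CUBIC))
```

```text
top tcp [362. 338.]
top tip [351. 337.]
top grasp [378. 340.]
top frontcorner [334. 334.]
top lipedge [364. 342.]
top lipcornerL [354. 426.]
scene tcp [537. 239.]
scene tip [529. 249.]
scene grasp [548. 224.]
scene frontcorner [517. 242.]
scene lipedge [540. 229.]
scene lipcornerL [571. 251.]
```

View pics/c.png

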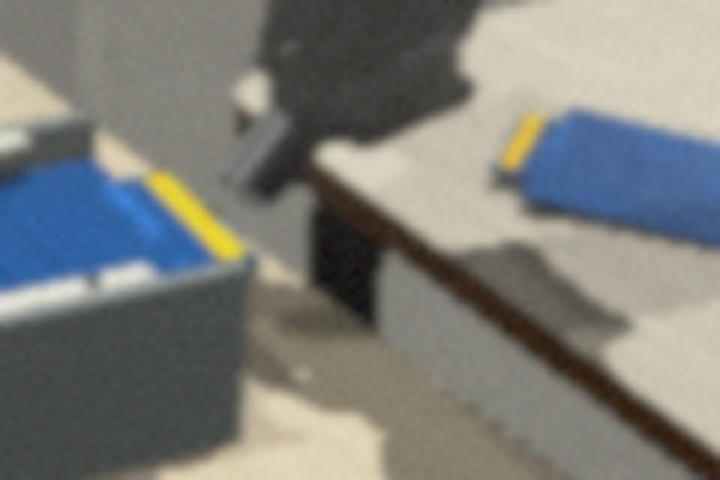

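Run:
```python
from h import *
from scipy.optimize import least_squares
o,cp,M=st()
f=lambda X:np.r_[proj("top",X)[0]-[334.9,217.1],proj("scene",X)[0]-[349,201.5]]
r=least_squares(f,o["eef_pos"]); print(r.x,r.fun)
a=POSE[2]; d=r.x-np.array(o["eef_pos"]); print("tool offset mm",R.from_quat(o["tool_rot"]).as_matrix().T@d*1e3, o["grip_width"],o["eef_pos"])
```

```text
[0.54988614 0.14406271 0.06837695] [ 1.17520884  0.81496819 -1.46822808 -0.00765296]
tool offset mm [  6.23634628  -1.44611161 -20.93989895] -0.00016817051349840743 [0.55241924 0.15252808 0.04834239]
```

Both views put the visible fingertip about 20 mm short of where it was expected, and the missing contact agrees with that. I'll insert 14 mm further along the tool axis, which is safe either way, then raise and watch the force.

>>> move_arm --pt "0 0 0 3.5 0 0 0" --pt "0 0 0 3.5 0 0 0" --pt "0 0 0 3.5 0 0 0" --pt "0 0 0 3.5 0 0 0" --pt "0 0 0 0 0 0 0"

```text
clock: 6.35
eef_pos: [0.5541, 0.1611, 0.0375]
tool_rot: [0.705, 0.621, 0.257, -0.226]
ft_force: [0.6, -2.2, 0.7]
grip_width: -0.0001
grasp_force: 1.1
```

Run:
```python
from h import *
goto(-151.5,44.3)
a=bot.camera("top")[180:250,290:390]; b=bot.camera("scene")[170:240,310:410]
cv2.imwrite("pics/d.png",cv2.resize(np.hstack([a,b]),None,fx=4,fy=4,interpolation=cv2.INTER_CUBIC))
```

```text
case mm [   2.7 -137.6   37.5] F [ 0.6 -2.2  0.7] t 6.35
toolx [-0.001  0.765  0.644] tooly [1.    0.    0.001]
shift [ -6.2  -2.6 -14.1]
```

View pics/d.png

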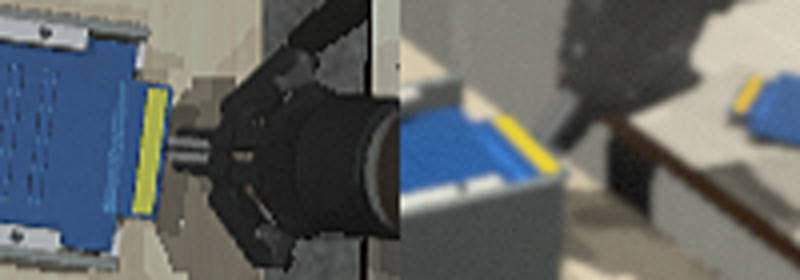

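The 2 N contact and the geometry suggest the true tip sits behind the nominal one. I'll back off and probe the table to measure the real tip reach.

>>> move_arm --pt "0 -7.7 0 -6.4 0 0 0" --pt "0 -7.7 0 -6.4 0 0 0" --pt "0 -7.7 0 -6.4 0 0 0" --pt "0 -3.2 0 3.8 0 0 0" --pt "0 -3.2 0 3.8 0 0 0" --pt "0 -3.2 0 3.8 0 0 0" --pt "0 -3.2 0 3.8 0 0 0" --pt "0 0 0 0 0 0 0"

```text
clock: 7.12
eef_pos: [0.5486, 0.132, 0.0161]
tool_rot: [0.705, 0.621, 0.256, -0.228]
ft_force: [0.3, 0.2, -0.2]
grip_width: -0.0002
grasp_force: 0.0
```

>>> move_arm --pt "0 -1 0 1.2 0 0 0" --pt "0 -1 0 1.2 0 0 0" --pt "0 -1 0 1.2 0 0 0" --pt "0 0 0 0 0 0 0"

```text
clock: 7.45
eef_pos: [0.5497, 0.1318, 0.0127]
tool_rot: [0.705, 0.621, 0.257, -0.227]
ft_force: [-0.4, 0.4, -1.3]
grip_width: -0.0001
grasp_force: 0.0
```

>>> move_arm --pt "0 -1 0 1.2 0 0 0" --pt "0 -1 0 1.2 0 0 0" --pt "0 0 0 0 0 0 0"

```text
clock: 7.7
eef_pos: [0.5497, 0.1317, 0.0096]
tool_rot: [0.705, 0.621, 0.257, -0.227]
ft_force: [-0.9, -0.0, -0.3]
grip_width: 0.0
grasp_force: 0.0
```

>>> move_arm --pt "0 -1 0 1.2 0 0 0" --pt "0 -1 0 1.2 0 0 0" --pt "0 0 0 0 0 0 0"

```text
clock: 7.95
eef_pos: [0.5496, 0.1317, 0.0063]
tool_rot: [0.705, 0.621, 0.257, -0.227]
ft_force: [0.0, -0.4, -0.7]
grip_width: 0.0001
grasp_force: 0.0
```

>>> move_arm --pt "0 -1 0 1.2 0 0 0" --pt "0 -1 0 1.2 0 0 0" --pt "0 -1 0 1.2 0 0 0" --pt "0 0 0 0 0 0 0"

```text
clock: 8.28
eef_pos: [0.5496, 0.1317, 0.0016]
tool_rot: [0.705, 0.621, 0.257, -0.227]
ft_force: [0.3, 1.1, 0.4]
grip_width: -0.0001
grasp_force: 0.0
```

Run:
```python
from h import *
goto(-151.5,44.3)
o=bot.get_obs(); p=np.array(o["eef_pos"]); M=R.from_quat(o["tool_rot"]).as_matrix()
a=bot.camera("top")[180:250,290:390]; b=bot.camera("scene")[170:240,310:410]
im=cv2.resize(np.hstack([a,b]),None,fx=4,fy=4,interpolation=cv2.INTER_CUBIC)
for s,c in((.008,(0,0,255)),(-.011,(0,255,0)),(-.065,(255,0,255))):
    for n,off in(("top",[290,180]),("scene",[210,170])):
        cv2.circle(im,tuple(int(v) for v in (proj(n,p+s*M[:,2])[0]-off+.5)*4),2,c,-1)
cv2.imwrite("pics/e.png",im)
```

```text
case mm [   1.8 -167.4    1.6] F [0.3 1.1 0.4] t 8.28
toolx [-0.     0.765  0.644] tooly [ 1.     0.001 -0.001]
shift [ 39.7  -1.9 -22.4]
```

View pics/e.png

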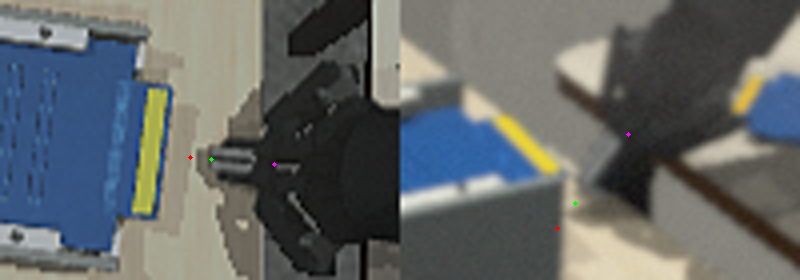

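The nominal tip (red) would already be below the table, yet the real fingertip is near the green point. So the true reach is about 20 mm shorter along the tool. I'll keep probing until contact.

>>> move_arm --pt "0 -1 0 1.2 0 0 0" --pt "0 -1 0 1.2 0 0 0" --pt "0 -1 0 1.2 0 0 0" --pt "0 0 0 0 0 0 0"

```text
clock: 8.72
eef_pos: [0.5495, 0.1318, -0.0031]
tool_rot: [0.705, 0.621, 0.257, -0.227]
ft_force: [-0.1, 0.0, 0.9]
grip_width: 0.0002
grasp_force: 0.0
```

>>> move_arm --pt "0 -1 0 1.2 0 0 0" --pt "0 -1 0 1.2 0 0 0" --pt "0 0 0 0 0 0 0"

```text
clock: 8.97
eef_pos: [0.5496, 0.1317, -0.0062]
tool_rot: [0.705, 0.621, 0.257, -0.227]
ft_force: [-0.9, 0.4, 0.6]
grip_width: -0.0003
grasp_force: 0.0
```

>>> move_arm --pt "0 -1 0 1.2 0 0 0" --pt "0 -1 0 1.2 0 0 0" --pt "0 0 0 0 0 0 0"

```text
clock: 9.22
eef_pos: [0.5496, 0.1318, -0.0093]
tool_rot: [0.705, 0.621, 0.257, -0.227]
ft_force: [-0.4, 0.4, 0.1]
grip_width: 0.0
grasp_force: 0.0
```

>>> move_arm --pt "0 -1 0 1.2 0 0 0" --pt "0 0 0 0 0 0 0"

```text
clock: 9.38
eef_pos: [0.55, 0.1318, -0.0104]
tool_rot: [0.705, 0.621, 0.257, -0.227]
ft_force: [-0.9, 0.4, 0.1]
grip_width: 0.0
grasp_force: 0.4
```

>>> move_arm --pt "0 -1 0 1.2 0 0 0" --pt "0 0 0 0 0 0 0"

```text
clock: 9.55
eef_pos: [0.5501, 0.1319, -0.0106]
tool_rot: [0.705, 0.62, 0.258, -0.227]
ft_force: [-2.5, -3.2, 9.0]
grip_width: -0.0001
grasp_force: 4.4
```

Contact is at a reported z of −10.4 mm, so the real tip is about 20 mm behind the reported TCP. That agrees with the images, so I'll use it from here. Next I'll go up, then forward under the lip.

>>> move_arm --pt "0 4.6 0 -5.5 0 0 0" --pt "0 4.6 0 -5.5 0 0 0" --pt "0 4.6 0 -5.5 0 0 0" --pt "0 4.6 0 -5.5 0 0 0" --pt "0 0 0 0 0 0 0"

```text
clock: 9.97
eef_pos: [0.5511, 0.1317, 0.0185]
tool_rot: [0.705, 0.621, 0.258, -0.226]
ft_force: [0.1, 0.1, 0.3]
grip_width: -0.0005
grasp_force: 0.0
```

>>> move_arm --pt "0 4.7 0 4.0 0 0 0" --pt "0 4.7 0 4.0 0 0 0" --pt "0 4.7 0 4.0 0 0 0" --pt "0 4.7 0 4.0 0 0 0" --pt "0 4.7 0 4.0 0 0 0" --pt "0 4.7 0 4.0 0 0 0" --pt "0 0 0 0 0 0 0"

```text
clock: 10.55
eef_pos: [0.5542, 0.1698, 0.0163]
tool_rot: [0.704, 0.621, 0.257, -0.227]
ft_force: [0.2, 0.3, 0.4]
grip_width: 0.0
grasp_force: 0.0
```

Run:
```python
from h import *
goto(-130,24.5)
```

```text
case mm [   1.6 -129.    16.3] F [0.2 0.3 0.4] t 10.55
toolx [-0.002  0.765  0.644] tooly [ 1.     0.003 -0.   ]
shift [ 4.5 -1.6 -6.9]
```

Now up in small steps.

>>> move_arm --pt "0 1.3 0 -1.5 0 0 0" --pt "0 1.3 0 -1.5 0 0 0" --pt "0 1.3 0 -1.5 0 0 0" --pt "0 0 0 0 0 0 0"

```text
clock: 10.88
eef_pos: [0.5548, 0.1681, 0.0227]
tool_rot: [0.705, 0.621, 0.257, -0.226]
ft_force: [-0.0, -0.5, -0.0]
grip_width: -0.0001
grasp_force: 0.1
```

>>> move_arm --pt "0 1.3 0 -1.5 0 0 0" --pt "0 1.3 0 -1.5 0 0 0" --pt "0 0 0 0 0 0 0"

```text
clock: 11.13
eef_pos: [0.5545, 0.168, 0.0262]
tool_rot: [0.705, 0.621, 0.257, -0.226]
ft_force: [0.7, -0.5, -2.4]
grip_width: -0.0002
grasp_force: 1.3
```

>>> move_arm --pt "0 1.3 0 -1.5 0 0 0" --pt "0 1.3 0 -1.5 0 0 0" --pt "0 0 0 0 0 0 0"

```text
clock: 11.38
eef_pos: [0.5545, 0.1684, 0.0305]
tool_rot: [0.705, 0.621, 0.257, -0.226]
ft_force: [-0.2, -2.8, -2.6]
grip_width: -0.0001
grasp_force: 1.4
```

```bash
cat >> h.py <<'E'
def lip(): # yellow strip: triangulate centroid top+scene
    from scipy.optimize import least_squares
    u={}
    for n,b in(("top",(180,250,230,350)),("scene",(180,240,240,365))):
        m=strip(bot.camera(n)); k=np.zeros_like(m); k[b[0]:b[1],b[2]:b[3]]=m[b[0]:b[1],b[2]:b[3]]
        c,l,s,g=cv2.connectedComponentsWithStats(k); i=1+np.argmax(s[1:,4]); u[n]=g[i]; print(n,np.round(g[i],1),s[i,4],end=" ")
    r=least_squares(lambda X:np.r_[proj("top",X)[0]-u["top"],proj("scene",X)[0]-u["scene"]],[.55,.17,.06])
    d=r.x[:2]-POSE[:2]; c,s=np.cos(POSE[2]),np.sin(POSE[2]); print("strip case mm",np.round([1e3*(c*d[0]+s*d[1]),1e3*(-s*d[0]+c*d[1]),1e3*r.x[2]],1),"res",np.round(np.abs(r.fun).max(),1))
E
python3 - <<'E'
from h import *
goto(-130,24.5); lip()
E
```

```text
case mm [   2.1 -130.4   30.5] F [-0.2 -2.8 -2.6] t 11.38
toolx [-0.     0.765  0.644] tooly [ 1.     0.001 -0.   ]
shift [-3.6 -2.1  4.8]
top [326.9 217.3] 154 scene [341.7 203.5] 72 strip case mm [  -1.8 -135.5   68.5] res 1.0
```

Contact came at about z 25 as predicted, with −2.5 N, and the lip is rising. I'll continue to about +15 mm.

>>> move_arm --pt "0 1.3 0 -1.5 0 0 0" --pt "0 1.3 0 -1.5 0 0 0" --pt "0 1.3 0 -1.5 0 0 0" --pt "0 0 0 0 0 0 0"

```text
clock: 11.82
eef_pos: [0.5547, 0.1689, 0.0368]
tool_rot: [0.705, 0.621, 0.258, -0.227]
ft_force: [-0.6, -1.2, -2.1]
grip_width: 0.0004
grasp_force: 1.2
```

>>> move_arm --pt "0 1.3 0 -1.5 0 0 0" --pt "0 1.3 0 -1.5 0 0 0" --pt "0 0 0 0 0 0 0"

```text
clock: 12.07
eef_pos: [0.5548, 0.169, 0.0408]
tool_rot: [0.705, 0.621, 0.258, -0.227]
ft_force: [-0.2, -0.3, -2.7]
grip_width: -0.0
grasp_force: 1.0
```

Run:
```python
from h import *
goto(-130,24.5); lip()
```

```text
case mm [   2.3 -129.8   40.8] F [-0.2 -0.3 -2.7] t 12.07
toolx [-0.001  0.765  0.644] tooly [1.    0.001 0.001]
shift [-10.6  -2.3  12.3]
top [326.5 217. ] 158 scene [340.6 199.7] 76 strip case mm [  -1.4 -133.5   79. ] res 0.6
```

>>> move_arm --pt "0 1.9 0 1.6 0 0 0" --pt "0 1.9 0 1.6 0 0 0" --pt "0 1.9 0 1.6 0 0 0" --pt "0 1.9 0 1.6 0 0 0" --pt "0 0 0 0 0 0 0"

```text
clock: 12.58
eef_pos: [0.5557, 0.1793, 0.0403]
tool_rot: [0.705, 0.621, 0.257, -0.227]
ft_force: [0.5, -1.2, -2.3]
grip_width: -0.0001
grasp_force: 1.0
```

Run:
```python
from h import *
goto(-130,24.5); lip()
```

```text
case mm [   1.9 -119.5   40.3] F [ 0.5 -1.2 -2.3] t 12.58
toolx [-0.001  0.765  0.644] tooly [1.    0.002 0.   ]
shift [-18.2  -1.9   5.3]
top [322.1 216.3] 158 scene [336.8 200.8] 81 strip case mm [  -1.3 -123.3   78.1] res 0.7
```

The hatch slides with the finger, 10 mm so far at about 1 N. Continuing.

>>> move_arm --pt "0 1.9 0 1.6 0 0 0" --pt "0 1.9 0 1.6 0 0 0" --pt "0 1.9 0 1.6 0 0 0" --pt "0 1.9 0 1.6 0 0 0" --pt "0 1.9 0 1.6 0 0 0" --pt "0 1.9 0 1.6 0 0 0" --pt "0 1.9 0 1.6 0 0 0" --pt "0 1.9 0 1.6 0 0 0" --pt "0 0 0 0 0 0 0"

```text
clock: 13.43
eef_pos: [0.5579, 0.1985, 0.0397]
tool_rot: [0.705, 0.621, 0.257, -0.227]
ft_force: [0.9, -2.2, -5.9]
grip_width: 0.0001
grasp_force: 2.6
```

Run:
```python
from h import *
goto(-130,24.5); lip()
```

```text
case mm [   1.6 -100.1   39.7] F [ 0.9 -2.2 -5.9] t 13.43
toolx [-0.     0.765  0.643] tooly [ 1.     0.001 -0.001]
shift [-32.6  -1.7  -7.6]
top [313.8 215.4] 157 scene [329.4 202.8] 80 strip case mm [  -1.7 -103.9   77.2] res 0.7
```

30 mm of travel is done, so the feet are past the seat notches. I'll lower the lip onto the channel floors, back off, and bring the tool vertical for the push.

>>> move_arm --pt "0 -1.3 0 1.5 0 0 0" --pt "0 -1.3 0 1.5 0 0 0" --pt "0 -1.3 0 1.5 0 0 0" --pt "0 -1.3 0 1.5 0 0 0" --pt "0 -1.3 0 1.5 0 0 0" --pt "0 0 0 0 0 0 0"

```text
clock: 14.03
eef_pos: [0.5586, 0.1985, 0.0306]
tool_rot: [0.705, 0.621, 0.258, -0.227]
ft_force: [0.4, -0.8, -0.3]
grip_width: -0.0
grasp_force: 0.0
```

Run:
```python
from h import *
goto(-130,24.5); lip()
```

```text
case mm [   2.3 -100.    30.6] F [ 0.4 -0.8 -0.3] t 14.03
toolx [-0.001  0.764  0.645] tooly [1.    0.001 0.001]
shift [-26.9  -2.3 -14.7]
top [313.7 215.3] 157 scene [329.6 204.3] 77 strip case mm [  -1.5 -104.2   73.1] res 0.8
```

The strip is at z 73, which is 11 mm above shut, so the feet are riding on the floors as described. Backing off and going vertical.

>>> move_arm --pt "0 -5.4 0 -4.5 0 0 0" --pt "0 -5.4 0 -4.5 0 0 0" --pt "0 -5.4 0 -4.5 0 0 0" --pt "0 -5.4 0 -4.5 0 0 0" --pt "0 0 0 0 0 0 0"

```text
clock: 14.55
eef_pos: [0.5549, 0.1686, 0.0301]
tool_rot: [0.706, 0.62, 0.257, -0.226]
ft_force: [0.7, -0.1, -1.0]
grip_width: 0.0001
grasp_force: 0.0
```

>>> move_arm --pt "0 0 0 0 0 -6.7 0" --pt "0 0 0 0 0 -6.7 0" --pt "0 0 0 0 0 -6.7 0" --pt "0 0 0 0 0 -6.7 0" --pt "0 0 0 0 0 -6.7 0" --pt "0 0 0 0 0 -6.6 0" --pt "0 0 0 0 0 0 0"

```text
clock: 15.13
eef_pos: [0.556, 0.1747, 0.0313]
tool_rot: [0.748, 0.663, 0.001, 0.001]
ft_force: [-0.1, 0.3, -0.0]
grip_width: 0.0002
grasp_force: 0.0
```

Run:
```python
from h import *
goto(-130,25); lip()
```

```text
case mm [   2.7 -123.9   31.3] F [-0.1  0.3 -0. ] t 15.13
toolx [-0.007  1.    -0.001] tooly [1.    0.007 0.003]
shift [-6.  -2.8  6.3]Traceback (most recent call last):
  File "<stdin>", line 2, in <module>
  File "h.py", line 27, in lip
    c,l,s,g=cv2.connectedComponentsWithStats(k); i=1+np.argmax(s[1:,4]); u[n]=g[i]; print(n,np.round(g[i],1),s[i,4],end=" ")
                                                     ~~~~~~~~~^^^^^^^^^
    return _wrapfunc(a, 'argmax', axis=axis, out=out, **kwds)
    return bound(*args, **kwds)
ValueError: attempt to get argmax of an empty sequence
```

>>> move_arm --pt "0 0 0 2.5 0 0 0" --pt "0 0 0 2.5 0 0 0" --pt "0 2 -0.2 0 0 0 0" --pt "0 2 -0.2 0 0 0 0" --pt "0 2.5 -0.2 0 0 0 0" --pt "0 2.5 -0.2 0 0 0 0" --pt "0 2.5 -0.2 0 0 0 0" --pt "0 2.5 -0.2 0 0 0 0" --pt "0 0 0 0 0 0 0"

```text
clock: 15.93
eef_pos: [0.5552, 0.1846, 0.025]
tool_rot: [0.75, 0.661, -0.0, -0.0]
ft_force: [0.3, -0.8, -1.4]
grip_width: -0.0003
grasp_force: 0.9
```

```bash
cat > s.py <<'E'
from h import *
goto(-54,26)
m=strip(bot.camera("scene")); k=np.zeros_like(m); k[180:245,225:365]=m[180:245,225:365]
c,l,s,g=cv2.connectedComponentsWithStats(k)
print([(np.round(g[i],1),s[i,4]) for i in range(1,c) if s[i,4]>10])
o=bot.outline_of("hatch","scene"); print([np.round(x["rect"]) for x in o[:2]])
# predicted strip position for travel t, riding (73) / parked (62)
for t in(30,50,70,90,100): print(t,*[np.round(proj("scene",W(POSE,[[-.0015,-.1355+t/1e3,z]]))[0],1) for z in(.073,.062)],end=" ")
E
python3 s.py
```

```text
case mm [   0.7 -114.2   25. ] F [ 0.3 -0.8 -1.4] t 15.93
toolx [-0.001  1.    -0.   ] tooly [ 1.     0.001 -0.   ]
shift [60.2 -0.6 -1. ]
[(array([325.7, 205.2]), np.int32(78))]
[array([256., 196.,  78.,  34.]), array([393., 187.,  45.,  24.])]
30 [329.2 204.2] [329.2 208.2] 50 [321.5 205.8] [321.5 209.9] 70 [313.7 207.5] [313.7 211.6] 90 [305.8 209.2] [305.8 213.3] 100 [301.8 210. ] [301.8 214.1]
```

Pushing works: travel is about 39 mm and the lip is riding at +11. Continuing.

>>> move_arm --pt "0 2.5 0 0 0 0 0" --pt "0 2.5 0 0 0 0 0" --pt "0 2.5 0 0 0 0 0" --pt "0 2.5 0 0 0 0 0" --pt "0 2.5 0 0 0 0 0" --pt "0 2.5 0 0 0 0 0" --pt "0 2.5 0 0 0 0 0" --pt "0 2.5 0 0 0 0 0" --pt "0 2.5 0 0 0 0 0" --pt "0 2.5 0 0 0 0 0"

```text
clock: 16.87
eef_pos: [0.5585, 0.2094, 0.0251]
tool_rot: [0.75, 0.661, -0.0, -0.0]
ft_force: [-2.2, -1.2, -1.7]
grip_width: -0.0001
grasp_force: 1.1
```

>>> move_arm --pt "0 2.5 0 0 0 0 0" --pt "0 2.5 0 0 0 0 0" --pt "0 2.5 0 0 0 0 0" --pt "0 2.5 0 0 0 0 0" --pt "0 2.5 0 0 0 0 0" --pt "0 2.5 0 0 0 0 0" --pt "0 2 0 0 0 0 0" --pt "0 1.5 0 0 0 0 0" --pt "0 1 0 0 0 0 0" --pt "0 0 0 0 0 0 0"

```text
clock: 17.7
eef_pos: [0.561, 0.2289, 0.0252]
tool_rot: [0.75, 0.661, 0.0, -0.0]
ft_force: [-1.2, -0.0, -1.8]
grip_width: -0.0002
grasp_force: 0.6
```

```bash
python3 s.py
```

```text
case mm [  0.9 -69.6  25.2] F [-1.2 -0.  -1.8] t 17.7
toolx [-0.001  1.     0.   ] tooly [1.    0.001 0.   ]
shift [15.6 -0.9 -0.8]
[(array([308.3, 209.2]), np.int32(81))]
[array([240., 202.,  76.,  31.]), array([393., 187.,  49.,  26.])]
30 [329.2 204.2] [329.2 208.2] 50 [321.5 205.8] [321.5 209.9] 70 [313.7 207.5] [313.7 211.6] 90 [305.8 209.2] [305.8 213.3] 100 [301.8 210. ] [301.8 214.1]
```

>>> move_arm --pt "0 1 0 0 0 0 0" --pt "0 1 0 0 0 0 0" --pt "0 1 0 0 0 0 0" --pt "0 1 0 0 0 0 0" --pt "0 1 0 0 0 0 0" --pt "0 1 0 0 0 0 0" --pt "0 1 0 0 0 0 0" --pt "0 1 0 0 0 0 0" --pt "0 1 0 0 0 0 0" --pt "0 1 0 0 0 0 0"

```text
clock: 18.63
eef_pos: [0.5622, 0.2386, 0.0251]
tool_rot: [0.75, 0.661, 0.0, -0.0]
ft_force: [-1.3, -1.1, -0.4]
grip_width: -0.0001
grasp_force: 0.5
```

>>> move_arm --pt "0 0.7 0 0 0 0 0" --pt "0 0.7 0 0 0 0 0" --pt "0 0.7 0 0 0 0 0" --pt "0 0 0 0 0 0 0"

```text
clock: 18.97
eef_pos: [0.5626, 0.2405, 0.0253]
tool_rot: [0.75, 0.661, 0.0, 0.0]
ft_force: [-0.9, -2.3, -0.0]
grip_width: -0.0001
grasp_force: 1.3
```

```bash
python3 s.py
```

```text
case mm [  1.  -57.9  25.3] F [-0.9 -2.3 -0. ] t 18.97
toolx [-0.001  1.    -0.   ] tooly [1.    0.001 0.   ]
shift [ 3.9 -1.  -0.7]
[(array([302.7, 212.7]), np.int32(62))]
[array([236., 207.,  73.,  26.]), array([395., 188.,  43.,  23.])]
30 [329.2 204.2] [329.2 208.2] 50 [321.5 205.8] [321.5 209.9] 70 [313.7 207.5] [313.7 211.6] 90 [305.8 209.2] [305.8 213.3] 100 [301.8 210. ] [301.8 214.1]
```

The lip appears to be dropping at about 98 mm of travel. I'll continue at 6 mm/s until it meets the stop.

>>> move_arm --pt "0 0.5 0 0 0 0 0" --pt "0 0.5 0 0 0 0 0" --pt "0 0.5 0 0 0 0 0" --pt "0 0 0 0 0 0 0"

```text
clock: 19.4
eef_pos: [0.5627, 0.2412, 0.0253]
tool_rot: [0.751, 0.661, -0.0, 0.001]
ft_force: [-0.7, -4.6, 0.6]
grip_width: -0.0002
grasp_force: 2.6
```

>>> move_arm --pt "0 0.5 0 0 0 0 0" --pt "0 0.5 0 0 0 0 0" --pt "0 0 0 0 0 0 0"

```text
clock: 19.65
eef_pos: [0.5626, 0.2412, 0.0253]
tool_rot: [0.751, 0.661, -0.001, 0.001]
ft_force: [-0.8, -7.0, 2.4]
grip_width: 0.0002
grasp_force: 3.7
```

```bash
python3 s.py
python3 - <<'E'
from h import *
im=bot.camera("scene")[170:280,220:360]; cv2.imwrite("pics/f.png",cv2.resize(im,None,fx=5,fy=5,interpolation=cv2.INTER_CUBIC))
E
```

```text
case mm [  0.9 -57.2  25.3] F [-0.8 -7.   2.4] t 19.65
toolx [ 0.     1.    -0.003] tooly [ 1. -0.  0.]
shift [ 3.1 -0.9 -0.7]
[(array([302.5, 212.9]), np.int32(63))]
[array([235., 207.,  71.,  26.]), array([393., 188.,  49.,  26.])]
30 [329.2 204.2] [329.2 208.2] 50 [321.5 205.8] [321.5 209.9] 70 [313.7 207.5] [313.7 211.6] 90 [305.8 209.2] [305.8 213.3] 100 [301.8 210. ] [301.8 214.1]
```

View pics/f.png

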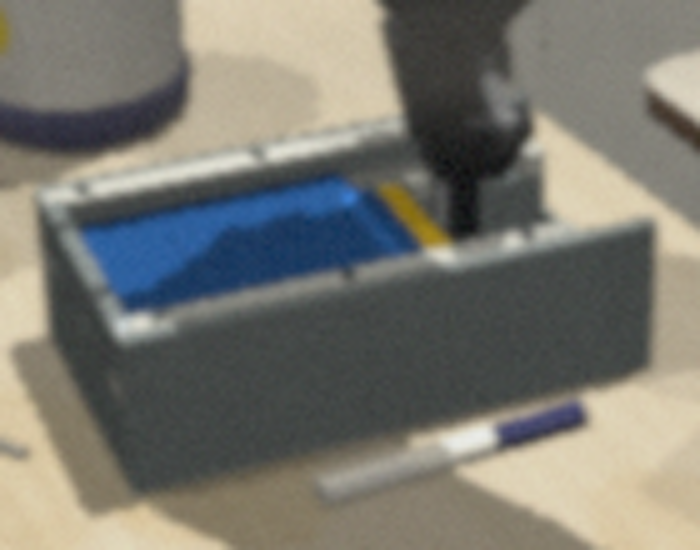

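The picture shows the hatch against the far end, lying flat, with the yellow strip at (415,215) of the crop. Force rose gently to 7 N without motion, so it has met the stop. I'll retreat and check from above.

>>> move_arm --pt "0 -3 0 0 0 0 0" --pt "0 -5 0 0 0 0 0" --pt "0 -8 0 0 0 0 0" --pt "0 -8 0 -5 0 0 0" --pt "0 0 0 -25 0 0 0" --pt "0 0 0 -30 0 0 0" --pt "0 -30 0 -30 0 0 0" --pt "0 -35 0 -20 0 0 0" --pt "0 -38 0 0 0 0 0" --pt "0 -38 0 0 0 0 0"

```text
clock: 20.63
eef_pos: [0.5432, 0.0788, 0.1374]
tool_rot: [0.75, 0.661, 0.002, 0.001]
ft_force: [0.8, -1.0, -0.3]
grip_width: -0.0001
grasp_force: 0.0
```

>>> move_arm --pt "0 -38 0 0 0 0 0" --pt "0 -38 0 0 0 0 0" --pt "0 -20 0 0 0 0 0" --pt "0 0 0 0 0 0 0"

```text
clock: 20.97
eef_pos: [0.5291, -0.0197, 0.1353]
tool_rot: [0.752, 0.659, -0.0, 0.001]
ft_force: [-0.2, 0.1, 0.1]
grip_width: -0.0001
grasp_force: 0.0
```

Run:
```python
from h import *
goto(0,0); lip()
a=bot.camera("top"); cv2.imwrite("pics/g.png",cv2.resize(np.vstack([a[150:270,190:350],bot.camera("scene")[175:275,220:380]]),None,fx=2.7,fy=2.7,interpolation=cv2.INTER_CUBIC))
```

```text
case mm [   0.8 -320.2  135.3] F [-0.2  0.1  0.1] t 20.97
toolx [ 0.005  1.    -0.001] tooly [ 1.    -0.005  0.001]
shift [320.4  -2.6 135. ]
top [285.6 212.3] 151 scene [302.4 212.6] 63 strip case mm [ -2.3 -36.5  66.4] res 0.1
```

View pics/g.png

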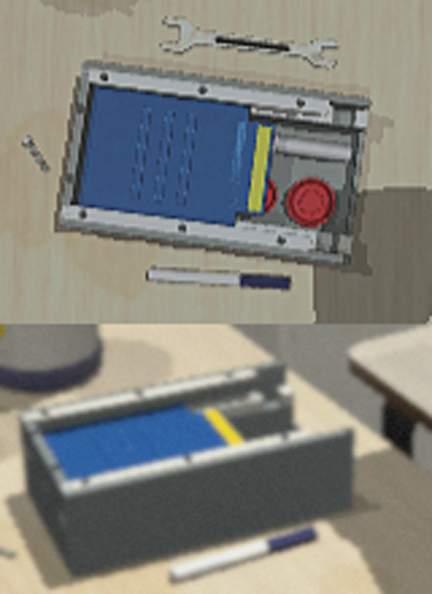

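From above, the hatch is fully open against the stop end, with the strip at (260,168). The pen, spanner and bolt are unmoved. I'll check whether it is parked or riding by the height of the strip's unoccluded far end.

Run:
```python
from h import *
def far(img,b):
    m=strip(img); k=np.zeros_like(m); k[b[0]:b[1],b[2]:b[3]]=m[b[0]:b[1],b[2]:b[3]]; v,u=np.nonzero(k); i=np.argsort(v)[:10]; return u[i].mean(),v[i].mean()
def top(img,b):
    m=strip(img);k=np.zeros_like(m); k[b[0]:b[1],b[2]:b[3]]=m[b[0]:b[1],b[2]:b[3]]; return np.array(cv2.minAreaRect(cv2.findNonZero(k))[0])
s0,t0=cv2.imread("pics/scene0.png"),cv2.imread("pics/top0.png")
s1,t1=bot.camera("scene"),bot.camera("top")
f0,f1=far(s0,(180,240,320,365)),far(s1,(190,240,280,330))
c0,c1=top(t0,(180,250,300,350)),top(t1,(180,250,260,310)); print(f0,f1,c0,c1)
base=ray("top",c0,.062)
q=lambda X:proj("scene",X+[np.cos(POSE[2])*.036,np.sin(POSE[2])*.036,0])[0]
print("shut err",np.array(f0)-q(base))
for z in(.062,.073):
    X=ray("top",c1,z); print(z,"travel mm",np.linalg.norm((X-base)[:2])*1e3,"pred far",q(X)+np.array(f0)-q(base))
```

```text
(np.float64(336.7), np.float64(199.7)) (np.float64(298.4), np.float64(207.9)) [327.96072388 217.79476929] [285.62823486 212.01670837]
shut err [2.34857531 0.56980997]
0.062 travel mm 100.55314048674282 pred far [298.56574683 207.65650561]
0.073 travel mm 99.88635140320838 pred far [298.82445428 203.63730275]
```

The far end is at v = 207.9, against predictions of 207.7 if parked and 203.6 if riding. Travel measures 100.5 mm. The hatch is parked flat, so I'm handing in.

```bash
python3 -c "
from workcell import bot
print(bot.job_done())"
```

```text
the job is handed in; nothing more can be done
None
```

The hatch is fully open: it slid about 100 mm to the end stop, met it at about 7 N, and lies flat with its feet in the parking notches. The pen, spanner and bolt look unmoved, and the job was handed in at about 21 s.

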